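# Draw a book rest's rail into line with its tapered peg

### The job

The plywood book rest on the desk is half assembled: the hole in its sliding rail does not quite line up with the hole in the fixed foot below. Take the tapered round-headed wooden peg from the rack and push it down through both holes, so that the peg itself draws the rail into line, until its collar sits fully home on the rail; then let go. Leave the straight square-headed dowel in the rack.

Things in the scene. Friction and masses are not known exactly. Their poses are not given: they have to be found in the camera images.
- peg_grip (a point): Tapered wooden peg, hanging tip down in either hole (90 mm apart) of an open plywood rack 80 x 190 x 100 mm. Point: centre of its round upright grip, 32 mm across, 50 mm tall; z up its axis. Below: collar 44 mm across, 8 mm thick, underside 33 mm below the point; straight shank 31 mm across, 40 mm long; then a 45 mm cone to a tip 8 mm across, 118 mm below the point. About 0.1 kg.
- dowel_grip (a point): Straight wooden dowel in the rack's other hole, to be left there. Point: centre of its square head, 36 x 36 mm, 28 mm tall (its top 136 mm above the desk); z up. Same collar as the peg; below it a blunt shank 31 mm across, 85 mm long.
- foot_hole (a point): Centre of the 34 mm through hole of the book rest's plywood foot, a bridge 150 x 130 mm screwed to the desk. Point on the upper face of its 18 mm board, 74 mm above the desk, 56 mm free below the board. x along the rail toward the end panel, z up.
- rail_hole (a point): Centre of the 34 mm through hole of the rail, 84 x 18 mm, on the foot's board between cheeks level with its top. Point on its upper face, 92 mm above the desk; axes as foot_hole. It slides only along x, friction 4 N; starts 9 to 13 mm out of line to +x. Pushed in over the foot_hole, the peg needs under 15 N. Upright end panel, 180 mm wide, 136 mm high, on the rail 190 mm from the hole at +x.
There are look-alikes about, which are no part of the job. What is shaped like the part that bears peg_grip but pink or turquoise is not meant.

How it is judged (in metres and radians):
On the way:
1. the tip of the tapered peg is through the rail and in the foot's hole while the rail is still more than 4 mm out of line (z of peg_grip in the frame of foot_hole below 0.115 m and horizontal distance between peg_grip and foot_hole below 0.02 m and horizontal distance between rail_hole and foot_hole above 0.004 m), for 0.02 s.
At the end, for the whole second after the job is handed in: The tapered peg stands upright (within 7 degrees) through both holes, its collar down on the rail (within 5 mm) and its axis within 7 mm of the rail hole's centre; the rail's hole is within 5 mm of being in line with the foot's hole; the dowel is still in the rack (horizontal distance between rail_hole and foot_hole below 0.005 m and z of peg_grip in the frame of rail_hole below 0.038 m and horizontal distance between peg_grip and rail_hole below 0.007 m and angle between peg_grip's own z axis and vertical below 0.12 rad); the robot touches nothing.
It fails at once if the straight dowel is moved more than 30 mm (distance of dowel_grip from where it was at the start of the episode above 0.03 m).
It also fails if it takes over 48 s, if anything falls off the work surface, if the arm or the gripper's body presses on something with over 40 N, if the wrist force passes 120 N, or if a joint passes its speed limit or range.

### The arm

A 6-joint arm with a two-finger parallel gripper is mounted at the origin on the work surface. World frame = base frame: x ahead of the robot, y to its left, z up, the work surface at z = 0. Lengths are in mm, angles in rad, forces in N, time in s.
With the tool pointing down it reaches from about 250 to 725 mm from the base axis. Payload 9.7 kg.
Tool frame: the origin (TCP) lies midway between the tips of the shut fingers; the grasp point (between the pads) lies 19 mm behind it; z points along the fingers, y is the line along which they close (so a half turn about z gives the same grasp; the last joint's range is limited). The gripper opens to 85 mm and grips with 20 to 120 N. Pads are 22 mm wide; open, the fingers measure 114 mm over their backs; the gripper's body (76 mm by 85 mm) begins 54 mm behind the grasp point. The pads swing forward as they close: fully open they stand 13 mm farther back than shut.
Start: joints at [1.195, 0.087, 0.176, 1.66, 0, 1.571], TCP at [201.856, 511.616, 231.284] pointing down, gripper open.
Joint ranges: [-3.13, 3.13], [-0.85, 1.81], [-1.15, 1.24], [-2.2, 2.28], [-1.44, 1.52], [-3.14, 3.14]. Speed limits (rad/s): [2.22, 2.22, 2.57, 3.14, 3.14, 3.14].

### API

Orientations are given as a rotation vector (axis times angle).
In Python, from cell import manip, imaging, job, finder gives the robot as it stands.
- The arm moves only by the tool move_arm, never from a script. Its argument "deltas" is a list of rows, each a list of 7 numbers: the finger opening in m, from 0 to 0.0854, then the shift along the world's x, y, z in m, then the turn, a rotation vector about the world's x, y, z in degrees. In form: [[hand, x, y, z, wx, wy, wz], ...]. A call has 1 to 5 rows; each row shifts and turns the commanded pose from where the row before left it; what a row does not reach is not made up. A row lasts 1/10 s, in which the tool goes at most 50 mm and 8.59 degrees, less where a joint would pass 70% of its speed; a pose out of reach is approached as far as the arm can. A call is refused whole if a number of a shift passes 0.05 or a number of a turn 8.59, either way. A call with a gripper value outside its range is refused whole. The fingers move at their own pace and stop on an object; the grip force is fixed at half the most. Time passes only in rows, so rows that do not move let the fingers close. It gives the time, the measured TCP pose, the force, the opening and the grip force at its end, in the units of the state.
- manip.get_obs(): the state, without advancing time (a new reading comes with each control period).
- imaging.get_image(name): name is "side" or "top"; returns a dict with "image" (400x640x3 uint8, blue, green, red), "K" (3x3 intrinsics, pixels), "view" (4x4, takes a point from world to camera coordinates). Camera axes: x right, y down, z forward; pixel columns grow to the right and rows downward; lengths in mm; the calibration is good to about 2 mm. A picture is of the moment at which its call begins. There is no depth.
- job.finish_job(): hands the job in; it is judged then, once.
Trained networks look in a picture, given as the dict that the camera call returned (one of the last four; its "shot" number tells which), for a name from the list of things; names that differ only in an ending like _2 or _b are one class to them, and where a whole thing is asked for, a point or a joint stands for the part that bears it (a point fixed in the world has none). Each returns a list of dicts, best first, with "p" (0 to 1); they miss things now and then, are a little off and sometimes report something else, mostly with a low value. They report only what shows in the picture. A call takes as long as a camera call. They do not tell look-alikes from the thing itself.
- finder.look_for(label, picture): "at" ([x, y, z] in mm, in world coordinates, good to about 4 mm: the middle of the surface that is visible of it).
- finder.cut_out(label, picture): "region" (400x640 bool, what is visible of it).
- finder.landmark_of(label, picture): "at" ([x, y, z] in mm, in world coordinates, good to about 4 mm: a listed point, or the origin of a listed thing).
The state is a dict: "time_s": time; "qpos": joint angles; "qvel": joint speeds; "joint_efforts": joint torques, N m; "position": TCP position; "orientation": TCP orientation; "force": force on the tool from outside, world axes, zero at the start; "torque": the same for the moment, N m; "gripper_width": finger opening in mm; "finger_force": force on a finger pad.
Only numpy, scipy, OpenCV 4.12 (cv2) and the standard library are available. Lean on these libraries where they do the work, as an engineer would, in place of code of your own. Each camera call takes 0.05 s, during which the arm holds its last target. There are 200 camera calls.

## Working session

There is one attempt and no reset: what is moved stays moved. The work goes in short steps, Python scripts to look and compute and a tool call to move; the robot and the scene stay as the last step left them, time stands still between calls to the robot, and variables do not carry over. Pictures are saved under pics/ and viewed, at most 10 in all, crops included, and the job is handed in when it is done.

Besides the shell and the picture viewer there is one more tool, called after ">>>" by a JSON object that holds its "fn" and its "kwargs", one argument or row to a line. move_arm: Moves the arm, as the interface text tells. Its arguments: {"type":"object","properties":{"deltas":{"type":"array"}},"required":["deltas"]}

```bash
mkdir -p pics
cat > h.py <<'E'
from cell import manip, imaging, job, finder
import cv2, numpy as np
def proj(im,p):
    c=im["view"]@np.r_[p,1]; u=im["K"]@c[:3]; return u[:2]/u[2]
E
python3 - <<'E'
from h import *
for n in("top","side"):
    im=imaging.get_image(n); cv2.imwrite(f"pics/{n}0.png",im["image"])
    print(n,im["K"].tolist(),im["view"].round(3).tolist())
    for l in("peg_grip","dowel_grip","foot_hole","rail_hole"):
        print(l,[(np.round(d["at"]).tolist(),round(d["p"],2),proj(im,d["at"]).round().tolist()) for d in finder.landmark_of(l,im)])
o=manip.get_obs(); print(o["time_s"],o["position"],o["orientation"],o["force"])
E
```

```text
top [[400.1062123486091, 0.0, 324.1413183594566], [0.0, 400.1062123486091, 197.09029075391422], [0.0, 0.0, 1.0]] [[0.038, -0.999, 0.002, 32.859], [-0.965, -0.037, -0.259, 554.953], [0.259, 0.007, -0.966, 883.372], [0.0, 0.0, 0.0, 1.0]]
peg_grip [([536.0, 239.0, 128.0], 0.69, [242.0, 195.0]), ([539.0, 350.0, 120.0], 0.68, [194.0, 193.0])]
dowel_grip [([547.0, 156.0, 119.0], 0.68, [280.0, 193.0])]
foot_hole [([582.0, -250.0, 77.0], 0.87, [451.0, 190.0])]
rail_hole [([547.0, 159.0, 118.0], 0.66, [278.0, 193.0]), ([591.0, -248.0, 94.0], 0.65, [452.0, 184.0])]
side [[414.14314182004205, 0.0, 308.0911716703054], [0.0, 414.14314182004205, 201.61485373955963], [0.0, 0.0, 1.0]] [[0.769, -0.638, 0.024, -370.731], [-0.366, -0.471, -0.803, 314.924], [0.524, 0.609, -0.596, 543.691], [0.0, 0.0, 0.0, 1.0]]
peg_grip [([536.0, 238.0, 137.0], 0.9, [258.0, 154.0]), ([441.0, 249.0, 115.0], 0.84, [217.0, 175.0]), ([531.0, 353.0, 116.0], 0.76, [229.0, 142.0])]
dowel_grip [([547.0, 149.0, 120.0], 0.93, [288.0, 176.0])]
foot_hole [([579.0, -250.0, 73.0], 0.63, [458.0, 305.0])]
rail_hole [([591.0, -248.0, 93.0], 0.62, [465.0, 292.0])]
0.5 [201.87726946 511.60206657 231.26925085] [ 5.86923428e-01  3.08625708e+00 -3.36050145e-05] [ 0.45639845 -0.32734479 -0.60262288]
```

View pics/top0.png

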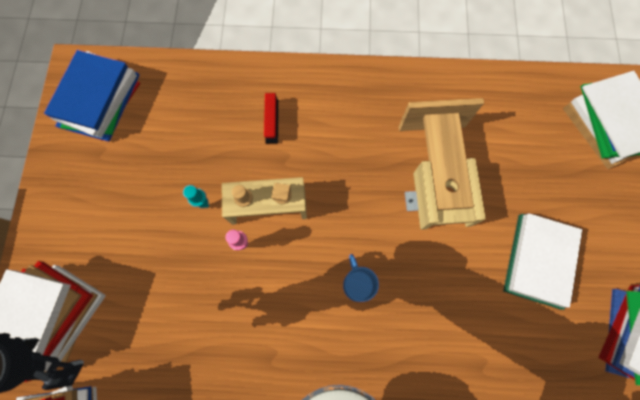

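View pics/side0.png

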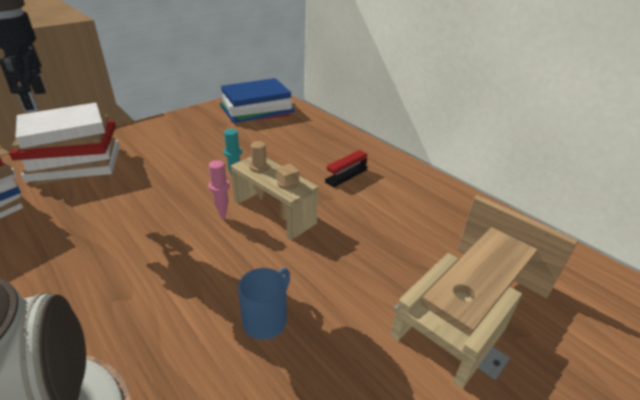

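The candidates for the peg are the wooden round head at top (242,194) / side (258,154), the turquoise one at top (194,197) and the pink one at top (236,240). The wooden one fits: it is uncoloured, round-headed and hangs in the rack, beside the square dowel at top (281,191). I'll confirm it in one enlarged crop and refine the positions.

```bash
cat >> h.py <<'E'
def ray(im,uv,z):
    V=im["view"];R=V[:3,:3];c=-R.T@V[:3,3];d=R.T@np.linalg.inv(im["K"])@np.r_[uv,1]
    return c+d*(z-c[2])/d[2]
def sil(im,xy,z):  # predicted silhouette centre of upright grip
    return proj(im,[xy[0],xy[1],z])
E
python3 - <<'E'
from h import *
t=imaging.get_image("top"); s=imaging.get_image("side")
for n,im in(("t",t),("s",s)):
    for l in("peg_grip","foot_hole","rail_hole"):
        print(n,l,[(np.round(d["at"],1).tolist(),round(d["p"],2)) for d in finder.landmark_of(l,im)])
    for d in finder.cut_out("peg_grip",im):
        v,u=np.nonzero(d["region"]); print("cut",u.mean().round(1),v.mean().round(1),u.min(),u.max(),v.min(),v.max())
def cr(im,u,v,w=25):
    return cv2.resize(im["image"][v-w:v+w,u-w:u+w],(400,300) if 0 else (300,300),interpolation=cv2.INTER_CUBIC)
cv2.imwrite("pics/c.png",np.vstack([np.hstack([cr(t,242,195),cr(t,452,188)]),np.hstack([cr(s,258,160),cr(s,464,294)])]))
E
```

```text
t peg_grip [([536.5, 352.0, 119.7], 0.94), ([536.4, 239.0, 130.0], 0.7)]
t foot_hole [([577.5, -250.7, 77.6], 0.73)]
t rail_hole [([593.3, -246.6, 95.0], 0.69)]
cut 196.0 197.1 183 208 186 208
cut 236.9 239.7 226 247 230 249
cut 241.7 196.2 232 252 186 206
s peg_grip [([441.5, 249.8, 116.6], 0.95), ([532.7, 236.7, 135.8], 0.87), ([533.9, 355.0, 115.4], 0.82)]
s foot_hole [([548.7, 151.2, 120.7], 0.43)]
s rail_hole [([587.4, -246.2, 95.7], 0.58)]
cut 219.3 186.1 209 229 160 218
cut 258.9 161.3 250 269 141 198
cut 232.3 147.1 224 242 129 169
```

View pics/c.png

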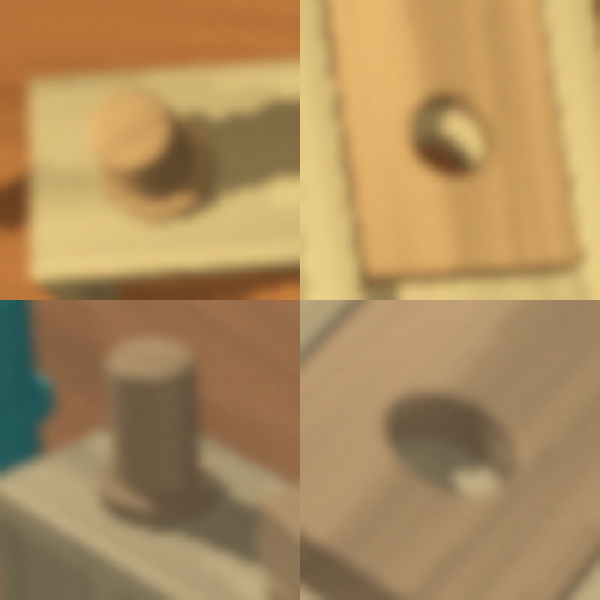

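Run:
```python
from h import *
t=imaging.get_image("top"); s=imaging.get_image("side")
print("peg",ray(t,(238.7,191.5),158).round(1),ray(s,(257.7,144.3),158).round(1))
print("rail",ray(t,(451.6,185.1),92).round(1),ray(s,(463.8,292.5),92).round(1))
f=lambda x,y:(427+(x+.5)/6-.5,163+(y+.5)/6-.5)
for a,b in(((65,277),(30,0)),((282,270),(240,0))):
    A,B=ray(t,f(*a),92),ray(t,f(*b),92);d=B-A;print("dir",A.round(1),d/np.linalg.norm(d))
```

```text
peg [536.  239.7 158. ] [537.3 239.9 158. ]
rail [ 589.1 -246.2   92. ] [ 589.8 -247.6   92. ]
dir [ 530.3 -210.6   92. ] [9.96208437e-01 8.69985584e-02 9.97805525e-16]
dir [ 536.3 -294.9   92. ] [0.99577394 0.09183819 0.        ]
```

>>> {"fn": "move_arm", "kwargs": {
  "deltas": [
    [0.065,0.05,-0.04,0,0,0,0],
    [0.065,0.05,-0.04,0,0,0,0],
    [0.065,0.05,-0.04,0,0,0,0],
    [0.065,0.05,-0.04,0,0,0,0],
    [0.065,0.05,-0.04,0,0,0,0]
  ]
}}

```text
time_s: 1.6
position: [398.3, 354.0, 231.5]
orientation: [0.586, 3.086, 0.001]
force: [0.3, 0.5, 0.9]
gripper_width: 65.1
finger_force: 0.0
```

The crop shows the uncoloured, round-headed peg hanging in the rack, with its top centre at top (238.7,191.5). The rail hole is at top (451.6,185.1). So the peg is at about (536.5, 240) and the rail hole at (589.5, -247.2).

>>> {"fn": "move_arm", "kwargs": {
  "deltas": [
    [0.065,0.045,-0.035,0,0,0,0],
    [0.065,0.04,-0.035,0,0,0,0],
    [0.065,0,0,0,0,0,0],
    [0.065,0,0,0,0,0,0]
  ]
}}

```text
time_s: 2.0
position: [474.9, 290.9, 231.0]
orientation: [-0.591, -3.085, 0.0]
force: [-0.2, 0.2, -0.6]
gripper_width: 64.9
finger_force: 0.0
```

>>> {"fn": "move_arm", "kwargs": {
  "deltas": [
    [0.065,0.03,-0.025,0,0,0,0],
    [0.065,0.03,-0.025,0,0,0,0],
    [0.065,0,0,-0.02,0,0,0],
    [0.065,0,0,0,0,0,0],
    [0.065,0,0,0,0,0,0]
  ]
}}

```text
time_s: 2.5
position: [533.1, 242.8, 211.4]
orientation: [-0.584, -3.086, 0.0]
force: [-0.2, 0.7, -0.3]
gripper_width: 65.0
finger_force: 0.0
```

>>> {"fn": "move_arm", "kwargs": {
  "deltas": [
    [0.065,0.0034,-0.003,-0.03,0,0,0],
    [0.065,0,0,-0.035,0,0,0],
    [0.065,0,0,-0.034,0,0,0],
    [0.065,0,0,0,0,0,0],
    [0.065,0,0,0,0,0,0]
  ]
}}

```text
time_s: 3.0
position: [537.2, 239.7, 113.9]
orientation: [0.585, 3.086, 0.001]
force: [0.2, 0.4, 0.9]
gripper_width: 65.1
finger_force: 0.0
```

Run:
```python
from h import *
s=imaging.get_image("side");t=imaging.get_image("top")
c=lambda im,u,v:cv2.resize(im["image"][v-40:v+40,u-40:u+40],(400,400),interpolation=cv2.INTER_CUBIC)
cv2.imwrite("pics/g.png",np.hstack([c(s,258,155),c(t,242,190)]))
o=manip.get_obs();print(o["position"],o["force"])
```

```text
[538.29420882 239.78081573 115.20762653] [-0.17180913  0.28678517  0.90567814]
```

View pics/g.png

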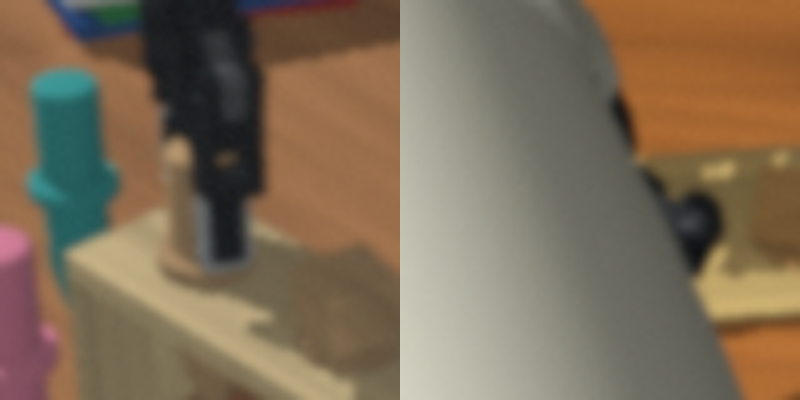

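The near finger stands beside the grip, with its tip just above the collar (side crop 225,265), and nothing is touching. Closing.

>>> {"fn": "move_arm", "kwargs": {
  "deltas": [
    [0.0,0,0,0,0,0,0],
    [0.0,0,0,0,0,0,0],
    [0.0,0,0,0,0,0,0],
    [0.0,0,0,0,0,0,0],
    [0.0,0,0,0,0,0,0]
  ]
}}

```text
time_s: 3.6
position: [538.1, 239.1, 113.8]
orientation: [0.587, 3.085, 0.002]
force: [-0.7, -0.1, 6.0]
gripper_width: 30.9
finger_force: 58.9
```

>>> {"fn": "move_arm", "kwargs": {
  "deltas": [
    [0.0,0,0,0.03,0,0,0],
    [0.0,0,0,0.04,0,0,0],
    [0.0,0,0,0.04,0,0,0],
    [0.0,0,0,0.015,0,0,0],
    [0.0,0,0,0,0,0,0]
  ]
}}

```text
time_s: 4.1
position: [538.5, 239.1, 240.4]
orientation: [0.586, 3.082, 0.004]
force: [1.3, -0.8, -0.8]
gripper_width: 30.6
finger_force: 60.2
```

Run:
```python
from h import *
s=imaging.get_image("side")
cv2.imwrite("pics/l.png",cv2.resize(s["image"][60:260,160:400],(720,600),interpolation=cv2.INTER_CUBIC))
o=manip.get_obs();print(o["position"],o["gripper_width"],o["force"],o["torque"])
```

```text
[538.04036046 238.95707535 238.06235697] 30.925516132880645 [-1.2884691   0.28936554 -1.97039485] [-0.00724283  0.0079954   0.04694837]
```

View pics/l.png

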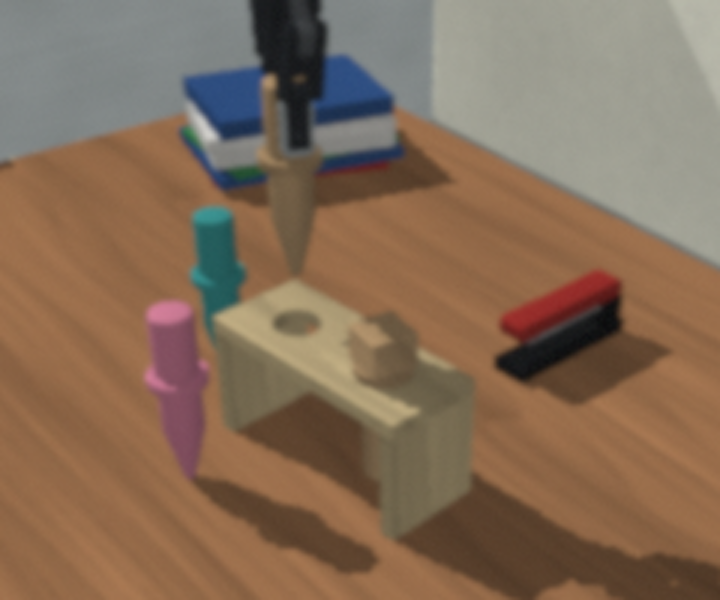

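The peg is held upright and out of the rack, with its tip at side (258.3,150.7). The dowel is untouched. Carrying the peg to the rail.

>>> {"fn": "move_arm", "kwargs": {
  "deltas": [
    [0.0,0.0,-0.02,0,0,0,0],
    [0.0,0.0,-0.035,0,0,0,0],
    [0.0,0.0,-0.04,0,0,0,0],
    [0.0,0.0,-0.04,0,0,0,0],
    [0.0,0.0,-0.04,0,0,0,0]
  ]
}}

```text
time_s: 4.65
position: [536.8, 62.3, 235.2]
orientation: [-0.586, -3.084, 0.001]
force: [1.4, -0.2, -0.5]
gripper_width: 30.5
finger_force: 60.2
```

>>> {"fn": "move_arm", "kwargs": {
  "deltas": [
    [0.0,0.0,-0.04,0,0,0,0],
    [0.0,0.0,-0.04,0,0,0,0],
    [0.0,0.01,-0.04,0,0,0,0],
    [0.0,0.01,-0.04,0,0,0,0],
    [0.0,0.01,-0.04,0,0,0,0]
  ]
}}

```text
time_s: 5.15
position: [567.1, -137.8, 235.3]
orientation: [-0.587, -3.084, -0.0]
force: [1.3, 0.5, -1.4]
gripper_width: 30.5
finger_force: 60.3
```

>>> {"fn": "move_arm", "kwargs": {
  "deltas": [
    [0.0,0.01,-0.04,0,0,0,0],
    [0.0,0.005,-0.03,0,0,0,0],
    [0.0,0.0,-0.01,0,0,0,0],
    [0.0,0,0,0,0,0,0],
    [0.0,0,0,0,0,0,0]
  ]
}}

```text
time_s: 5.65
position: [582.2, -215.4, 236.4]
orientation: [-0.586, -3.085, -0.001]
force: [-0.4, 0.5, -0.5]
gripper_width: 30.4
finger_force: 60.2
```

>>> {"fn": "move_arm", "kwargs": {
  "deltas": [
    [0.0,0.0,-0.02,0,0,0,0],
    [0.0,0.0,-0.0125,-0.015,0,0,0],
    [0.0,0.0,0,-0.015,0,0,0],
    [0.0,0,0,0,0,0,0],
    [0.0,0,0,0,0,0,0]
  ]
}}

```text
time_s: 6.15
position: [582.2, -248.5, 206.7]
orientation: [-0.586, -3.085, -0.0]
force: [0.4, -0.6, -0.6]
gripper_width: 30.9
finger_force: 60.3
```

Run:
```python
from h import *
s=imaging.get_image("side");t=imaging.get_image("top")
c=lambda im,u,v:cv2.resize(im["image"][v-40:v+40,u-40:u+40],(400,400),interpolation=cv2.INTER_CUBIC)
cv2.imwrite("pics/r.png",np.hstack([c(s,464,275),c(t,452,185)]))
o=manip.get_obs();p=o["position"];print(p,o["gripper_width"],o["force"],o["torque"])
for dx in(0,):print("tip pred",proj(s,[p[0],p[1],p[2]+19-118]),proj(t,[p[0],p[1],p[2]-99]), "foot",proj(s,[578.5,-248,74]))
```

```text
[ 582.71549205 -248.55222706  207.94961118] 30.88563399456939 [-0.88425571 -0.32081902 -0.87552225] [-0.01439672 -0.04184676 -0.05763032]
tip pred [464.44730306 287.66848118] [455.02809837 185.65732008] foot [457.07906525 303.81065995]
```

View pics/r.png

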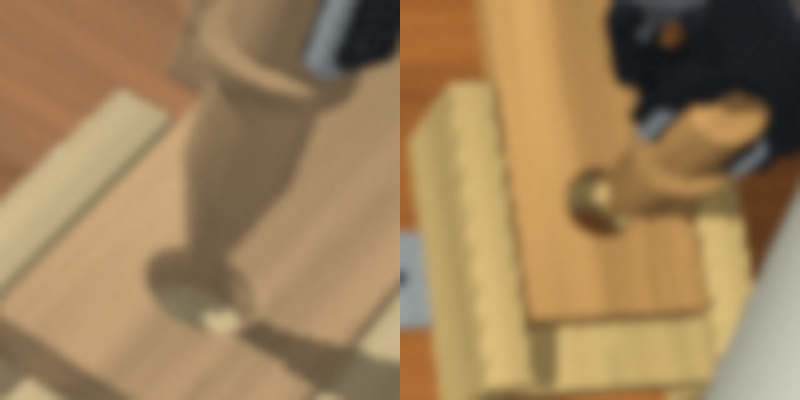

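The tip is over the hole's near −x part, at side (466,287), and perhaps 2 mm toward −y. I'll correct that and go down while watching the force.

>>> {"fn": "move_arm", "kwargs": {
  "deltas": [
    [0.0,0.0,0.0015,-0.01,0,0,0],
    [0.0,0.0,0,-0.015,0,0,0],
    [0.0,0.0,0,-0.01,0,0,0],
    [0.0,0,0,0,0,0,0]
  ]
}}

```text
time_s: 6.65
position: [582.5, -246.9, 170.7]
orientation: [-0.586, -3.085, -0.001]
force: [1.4, -1.2, -1.1]
gripper_width: 30.6
finger_force: 60.3
```

>>> {"fn": "move_arm", "kwargs": {
  "deltas": [
    [0.0,0.0,0.0,-0.004,0,0,0],
    [0.0,0.0,0,-0.004,0,0,0],
    [0.0,0,0,0,0,0,0]
  ]
}}

```text
time_s: 6.95
position: [583.2, -247.3, 164.5]
orientation: [0.586, 3.085, -0.0]
force: [3.8, -1.0, -2.4]
gripper_width: 30.4
finger_force: 60.3
```

>>> {"fn": "move_arm", "kwargs": {
  "deltas": [
    [0.0,-0.0015,0.0,-0.005,0,0,0],
    [0.0,-0.0015,0,-0.005,0,0,0],
    [0.0,-0.001,0,-0.005,0,0,0],
    [0.0,0,0,0,0,0,0],
    [0.0,0,0,0,0,0,0]
  ]
}}

```text
time_s: 7.45
position: [578.2, -247.6, 148.4]
orientation: [-0.587, -3.085, 0.001]
force: [4.7, -3.0, -1.5]
gripper_width: 30.9
finger_force: 60.3
```

>>> {"fn": "move_arm", "kwargs": {
  "deltas": [
    [0.0,0.0,-0.001,-0.005,0,0,0],
    [0.0,0.0,0,-0.005,0,0,0],
    [0.0,0,0,0,0,0,0],
    [0.0,0,0,0,0,0,0]
  ]
}}

```text
time_s: 7.85
position: [578.0, -248.2, 137.8]
orientation: [-0.587, -3.084, 0.0]
force: [4.5, -2.0, -4.0]
gripper_width: 30.9
finger_force: 60.3
```

>>> {"fn": "move_arm", "kwargs": {
  "deltas": [
    [0.0,0.0,-0.001,-0.004,0,0,0],
    [0.0,0.0,0,-0.004,0,0,0],
    [0.0,0,0,-0.004,0,0,0],
    [0.0,0,0,0,0,0,0]
  ]
}}

```text
time_s: 8.25
position: [578.4, -249.0, 126.2]
orientation: [-0.586, -3.085, -0.001]
force: [3.5, -1.1, -2.8]
gripper_width: 31.0
finger_force: 60.3
```

>>> {"fn": "move_arm", "kwargs": {
  "deltas": [
    [0.0,0.0,0,-0.004,0,0,0],
    [0.0,0.0,0,-0.004,0,0,0],
    [0.0,0,0,-0.004,0,0,0],
    [0.0,0,0,0,0,0,0]
  ]
}}

```text
time_s: 8.65
position: [578.5, -249.1, 114.6]
orientation: [-0.587, -3.086, -0.0]
force: [5.2, -0.8, -2.6]
gripper_width: 31.0
finger_force: 60.2
```

>>> {"fn": "move_arm", "kwargs": {
  "deltas": [
    [0.0,0.0,0,-0.004,0,0,0],
    [0.0,0.0,0,-0.003,0,0,0],
    [0.0,0,0,0,0,0,0],
    [0.0,0,0,0,0,0,0]
  ]
}}

```text
time_s: 9.05
position: [578.6, -249.2, 107.8]
orientation: [-0.587, -3.086, -0.0]
force: [5.0, -0.2, -1.9]
gripper_width: 31.0
finger_force: 60.3
```

>>> {"fn": "move_arm", "kwargs": {
  "deltas": [
    [0.0,0.0,0,-0.002,0,0,0],
    [0.0,0,0,-0.001,0,0,0],
    [0.0,0,0,0,0,0,0]
  ]
}}

```text
time_s: 9.35
position: [578.8, -249.3, 105.8]
orientation: [0.587, 3.085, -0.0]
force: [5.1, -0.1, 3.5]
gripper_width: 30.6
finger_force: 60.9
```

>>> {"fn": "move_arm", "kwargs": {
  "deltas": [
    [0.0,0.0,0,-0.0015,0,0,0],
    [0.0,0,0,0,0,0,0]
  ]
}}

```text
time_s: 9.55
position: [579.0, -249.3, 105.7]
orientation: [0.586, 3.084, -0.001]
force: [1.8, 1.1, 12.7]
gripper_width: 30.5
finger_force: 62.0
```

The collar is seated: z has stopped and the force is rising. Releasing and lifting off.

>>> {"fn": "move_arm", "kwargs": {
  "deltas": [
    [0.06,0,0,0.001,0,0,0],
    [0.06,0,0,0,0,0,0],
    [0.06,0,0,0,0,0,0],
    [0.06,0,0,0,0,0,0],
    [0.06,0,0,0,0,0,0]
  ]
}}

```text
time_s: 10.05
position: [578.3, -249.1, 104.4]
orientation: [-0.587, -3.085, -0.0]
force: [-0.2, 0.7, -0.1]
gripper_width: 60.2
finger_force: 0.0
```

>>> {"fn": "move_arm", "kwargs": {
  "deltas": [
    [0.06,0,0,0.02,0,0,0],
    [0.06,0,0,0.03,0,0,0],
    [0.06,0,0,0.04,0,0,0],
    [0.06,-0.04,0.0,0.02,0,0,0],
    [0.06,-0.04,0.02,0,0,0,0]
  ]
}}

```text
time_s: 10.55
position: [499.0, -230.6, 217.2]
orientation: [0.588, 3.083, -0.002]
force: [-0.7, 0.7, 1.0]
gripper_width: 60.3
finger_force: 0.0
```

>>> {"fn": "move_arm", "kwargs": {
  "deltas": [
    [0.06,-0.03,0.03,0,0,0,0],
    [0.06,-0.03,0.03,0,0,0,0],
    [0.06,-0.03,0.03,0,0,0,0],
    [0.06,0,0,0,0,0,0]
  ]
}}

```text
time_s: 10.95
position: [405.8, -136.9, 215.8]
orientation: [0.584, 3.086, 0.0]
force: [1.5, -0.7, 1.3]
gripper_width: 59.7
finger_force: 0.0
```

Run:
```python
from h import *
s=imaging.get_image("side");t=imaging.get_image("top")
c=lambda im,u,v:cv2.resize(im["image"][v-50:v+50,u-50:u+50],(400,400),interpolation=cv2.INTER_CUBIC)
cv2.imwrite("pics/f.png",np.hstack([c(s,458,285),c(t,452,185)]))
for im in(s,t):print([(d["at"],d["p"]) for d in finder.landmark_of("peg_grip",im)][:4])
```

```text
[([535.0, 354.2, 114.6], 0.95), ([440.2, 248.7, 116.7], 0.63)]
[([438.6, 249.7, 118.2], 0.88), ([538.2, 355.2, 118.0], 0.7)]
```

View pics/f.png

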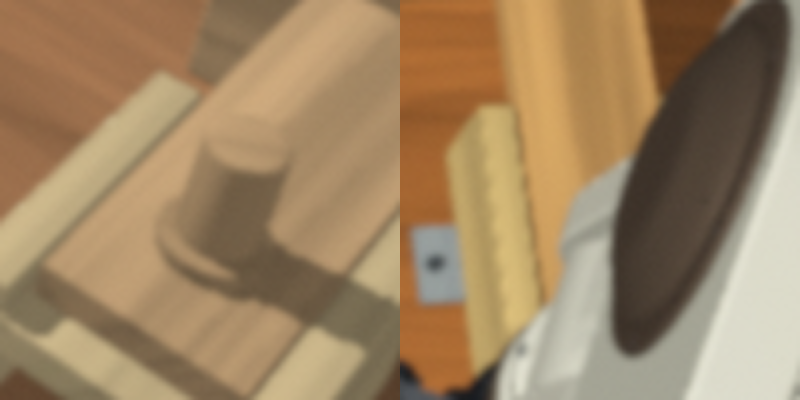

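The peg stands upright in the rail, with its collar flat on it (side crop 215,240). The gripper is clear.

```bash
python3 -c "
from h import *
print(job.finish_job())"
```

```text
the job is handed in; nothing more can be done
None
```

I pushed the tapered peg through both holes until its collar sat on the rail, let go and backed the gripper clear; the dowel stayed in the rack. I handed the job in at about 11 s; the judge's verdict was not returned.

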